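# Change over the annealing kiln: vase out, vase in

### The job

The bench kiln is cold: raise its flap until it leans back on its stop, take out the finished amber vase and stand it on the cork pad, then stand the white vase from the steel plate in the emptied bay. Last, lower the flap by its handle until it is fully shut, without letting it fall. Keep the vases upright and set them down rather than drop them; leave the green vase and everything else on the bench as they are.

Things in the scene. Friction and masses are not known exactly. Their poses are not given: they have to be found in the camera images.
- kiln: Cold bench kiln, fixed: an open-topped box with blue sides, 340 mm long (its x), 190 mm wide (its y), rim 110 mm above the bench. Origin under the centre of the box, on the bench; z up. Walls 18 to 20 mm thick; inside 300 x 154 mm. A dark control box, 50 mm long and 100 mm high, is on its +x end.
- kiln_floor (a point): Centre of the kiln's inner floor, 20 mm above the kiln's origin, same axes. A fixed white partition 12 mm thick, its top 80 mm above the bench, crosses the middle at x = 0 and makes two bays, each 144 mm along x by 154 mm along y, centred at x = -78 and +78 mm. One bay holds the amber vase, the other the green one; which is which varies.
- flap (a joint): Angle of the kiln's flap blue lid (rad): 0 shut, level on the rim; 1.571 upright; 1.8 leaning back on its stop. Hinged along the kiln's x axis on its +y rim. No catch: below upright it falls shut by its weight (0.30 to 0.40 kg, hinge damping only 0.06 N m s/rad); past upright it tips back to the stop and stays. Swinging shut faster than about 3 rad/s counts as falling.
- flap_hinge (a point): Middle of the hinge line: in the kiln's frame x 0, y +95 mm, z 110 mm. The axes are the flap's own and turn with it: from the hinge the flap (340 x 190 x 12 mm) runs along its -y, the kiln's -y when shut.
- flap_handle (a point): Middle of the flap's red bar handle, 12 mm round, 150 mm long, parallel to the hinge, on two dark prongs 45 mm out from the flap's free edge: 235 mm from the hinge along the flap's -y and 6 mm along its z. Shut: 116 mm above the bench, 39 mm free between bar and kiln wall. It can be pinched from above across the bar and turns between the fingers as the flap swings.
- amber_center (a point): The finished vase of clear amber glass, starts standing in one bay of the kiln. 88 mm tall, straight body 54 mm in diameter up to 60 mm above its foot, then a 28 mm neck with a 36 mm lip, 0.18 to 0.35 kg. The point is its centre, half-way up (44 mm above its foot); z along its axis, up. 
- white_center (a point): The white vase waiting for its firing, starts standing on the dark steel plate. 88 mm tall, straight body 54 mm in diameter up to 60 mm above its foot, then a 28 mm neck with a 36 mm lip, 0.18 to 0.35 kg. The point is its centre, half-way up (44 mm above its foot); z along its axis, up. 
- green_center (a point): Opaque green vase in the other bay of the kiln, to be left there. 88 mm tall, straight body 54 mm in diameter up to 60 mm above its foot, then a 28 mm neck with a 36 mm lip, 0.18 to 0.35 kg. The point is its centre, half-way up (44 mm above its foot); z along its axis, up. 
- pad_top (a point): Centre of the top face of the square cork pad, 130 x 130 mm, 12 mm thick, fixed on the bench.
- marver_top (a point): Centre of the top face of the square dark steel plate, 130 x 130 mm, 10 mm thick, fixed on the bench. The pad and this plate may be in either of two places.
- amber: The amber vase again; origin at the centre of its foot.
- white: The white vase again; origin at the centre of its foot.
- torch: Bystander: yellow gas canister with a torch head, 74 mm in diameter, 240 mm tall; origin under its centre.
- jacks: Bystander: dark steel spring jacks lying flat, 190 x 65 x 12 mm; origin at its middle on the bench.
- paddle: Bystander: wooden paddle lying flat, 230 x 70 x 14 mm; origin near its middle on the bench.
- wax: Bystander: orange wax block, 60 x 90 x 35 mm; origin under its centre.
- block: Bystander: round wooden shaping block, 80 mm in diameter, 50 mm high, with a handle 120 mm long; origin under the round part.

How it is judged:
By the outcome, as a careful person would: the job done as asked, in the order asked, and still so for the second after the job is handed in, with the robot touching nothing.
It also fails if it takes over 72 s, if anything falls off the work surface, if the arm or the gripper's body presses on something with over 40 N, if the wrist force passes 120 N, or if a joint passes its speed limit or range.

### The arm

A 6-joint arm with a two-finger parallel gripper is mounted at the origin on the work surface. World frame = base frame: x ahead of the robot, y to its left, z up, the work surface at z = 0. Lengths are in m, angles in rad, forces in N, time in s.
With the tool pointing down it reaches from about 0.375 to 0.9 m from the base axis. Payload 3.1 kg.
Tool frame: the origin (TCP) lies between the finger pads; the fingertips stand 17 mm ahead of it and the grasp point (between the pads) lies 2 mm behind it; z points along the fingers, y is the line along which they close (so a half turn about z gives the same grasp; the last joint's range is limited). The gripper opens to 85 mm and grips with 20 to 120 N. Pads are 22 mm wide; open, the fingers measure 114 mm over their backs; the gripper's body (76 mm by 85 mm) begins 54 mm behind the grasp point. The pads swing forward as they close: fully open they stand 13 mm farther back than shut.
Start: joints at [0.924, 0.527, 1.433, -0, 1.181, -0.178], TCP at [0.282, 0.558, 0.248] pointing down, gripper open.
Joint ranges: [-3.08, 3.08], [-0.75, 2.2], [0.22, 2.44], [-1.43, 4.57], [0, 2.65], [-2.85, 2.85]. Speed limits (rad/s): [2.79, 2.79, 3.14, 3.14, 3.14, 3.14].

### API

Orientations are given as a unit quaternion [x, y, z, w].
In Python, from station import sense, vision, order gives the robot as it stands.
- The arm moves only by the shell command python3 -m crank 'ROWS' [OPENING] [FORCE]. ROWS is JSON, a list of rows, each an object with "dp": the shift along the world's x, y, z in units of 30 mm (1.0 is 30 mm), a list of three; "angular": the turn, a rotation vector about the world's x, y, z in degrees, a list of three. In form: [{"dp": [dx, dy, dz], "angular": [ax, ay, az]}, ...]. A call has 1 to 20 rows; each row shifts and turns the commanded pose from where the row before left it; what a row does not reach is not made up. A row lasts 1/10 s, in which the tool goes at most 50 mm and 8.59 degrees, less where a joint would pass 70% of its speed; a pose out of reach is approached as far as the arm can. A call is refused whole if a number of a shift passes 1 or a number of a turn 8.59, either way. A call with a gripper value outside its range is refused whole. OPENING is the closure, from 0 (fully open) to 1 (shut), set as the call begins (- or left out, the last holds). The fingers move at their own pace and stop on an object; FORCE is the grip in N (left out, the last holds). Time passes only in rows, so rows that do not move let the fingers close. It gives the time, the measured TCP pose, the force, the opening and the grip force at its end, in the units of the state.
- sense(): the state, without advancing time (a new reading comes with each control period).
- vision.snapshot(name): name is "side" or "top" or "wrist"; returns a dict with "image" (400x640x3 uint8, blue, green, red), "range_z" (400x640 float32, m along the optical axis (not along the pixel's ray), 0 where there is no reading), "mtx" (3x3 intrinsics, pixels), "pose" (4x4, takes a point from camera to world coordinates); the wrist camera has in their place "mount" (4x4, takes a point from camera to tool coordinates, whose origin is the TCP and whose axes are the flange's). Camera axes: x right, y down, z forward; pixel columns grow to the right and rows downward; lengths in m; the calibration is good to about 2 mm. The wrist camera is an equidistant fisheye: a pixel r from the principal point sees the ray r / f radians off the axis. A picture is of the moment at which its call begins: read the wrist's pose just before it.
- order.sign_off(): hands the job in; it is judged then, once.
The state is a dict: "t": time; "q": joint angles; "qd": joint speeds; "tau": joint torques, N m; "tcp_pos": TCP position; "tool_rot": TCP orientation; "force": force on the tool from outside, world axes, zero at the start; "ft_torque": the same for the moment, N m; "finger_gap": opening from 0.0 (shut) to 1.0 (fully open); "gripper_force": force on a finger pad.
Only numpy, scipy, OpenCV 4.12 (cv2) and the standard library are available. Lean on these libraries where they do the work, as an engineer would, in place of code of your own. Each camera call takes 0.05 s, during which the arm holds its last target. There are 200 camera calls.

## Working session

There is one attempt and no reset: what is moved stays moved. The work goes in short steps, Python scripts to look and compute and a shell command to move; the robot and the scene stay as the last step left them, time stands still between calls to the robot, and variables do not carry over. Pictures are saved under pics/ and viewed, at most 10 in all, crops included, and the job is handed in when it is done.

```bash
mkdir -p pics; ls; python3 - <<'E'
from station import sense, vision
import cv2, numpy as np
s=sense(); print({k:np.round(v,3) for k,v in s.items()})
for n in ("top","side"):
    d=vision.snapshot(n); cv2.imwrite(f"pics/{n}0.png",d["image"]); np.savez(f"pics/{n}0.npz",**d)
    print(n,d["mtx"],np.round(d["pose"],3))
E
```

```text
pics
{'t': np.float64(0.0), 'q': array([ 0.924,  0.528,  1.434, -0.   ,  1.181, -0.178]), 'qd': array([ 0.   , -0.002,  0.   , -0.002, -0.   ,  0.   ]), 'tau': array([-1.0000e-03, -4.4235e+01, -1.7802e+01, -0.0000e+00,  8.0000e-03,
        0.0000e+00]), 'tcp_pos': array([0.281, 0.557, 0.247]), 'tool_rot': array([ 0.232,  0.973, -0.001, -0.   ]), 'force': array([ 0.123,  0.143, -0.142]), 'ft_torque': array([0.004, 0.019, 0.011]), 'gripper_force': np.float64(0.0), 'finger_gap': np.float64(1.0)}
top [[504.53763349   0.         324.56738451]
 [  0.         504.53763349 194.82831056]
 [  0.           0.           1.        ]] [[-1.500e-02 -9.940e-01  1.120e-01  3.520e-01]
 [-1.000e+00  1.500e-02  1.000e-03  4.400e-02]
 [-3.000e-03 -1.120e-01 -9.940e-01  1.397e+00]
 [ 0.000e+00  0.000e+00  0.000e+00  1.000e+00]]
side [[447.07818862   0.         316.66798696]
 [  0.         447.07818862 197.26992193]
 [  0.           0.           1.        ]] [[ 0.911 -0.225  0.347  0.054]
 [-0.413 -0.489  0.768 -0.964]
 [-0.003 -0.843 -0.538  0.846]
 [ 0.     0.     0.     1.   ]]
```

View pics/top0.png

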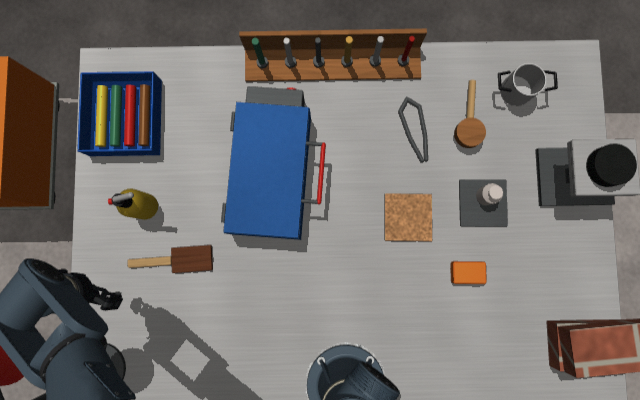

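View pics/side0.png

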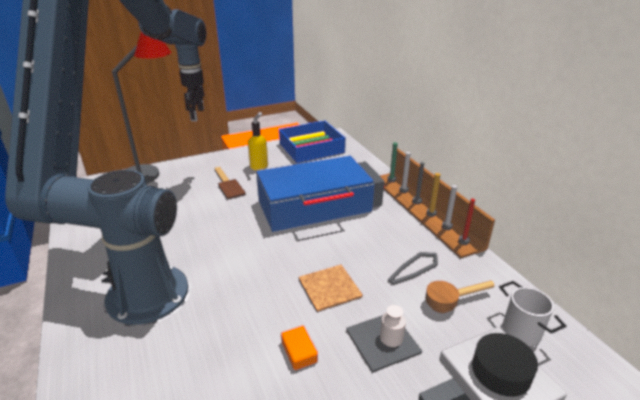

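Top view: the kiln's blue lid is at about (268,170) with its red handle at (322,173) on the world −y side and the control box at the far (+x) end. The pad is at (408,217), and the plate with the white vase is at (484,203)/(492,193). The side view agrees: jacks, block and wax surround the plate and pad.

```bash
cat > h.py <<'E'
import numpy as np, cv2
def ray(d,u,v):
    K=d["mtx"];T=d["pose"]
    r=T[:3,:3]@np.array([(u-K[0,2])/K[0,0],(v-K[1,2])/K[1,1],1]); return T[:3,3],r
def onz(d,p,z):
    o,r=ray(d,*p); return o+r*(z-o[2])/r[2]
def onx(d,p,x):
    o,r=ray(d,*p); return o+r*(x-o[0])/r[0]
def mask(img,lo,hi,roi=None):
    m=cv2.inRange(cv2.cvtColor(img,cv2.COLOR_BGR2HSV),lo,hi)
    if roi:
        k=np.zeros_like(m);x0,y0,x1,y1=roi;k[y0:y1,x0:x1]=255;m&=k
    return m
def big(m):
    c=cv2.findContours(m,cv2.RETR_EXTERNAL,cv2.CHAIN_APPROX_NONE)[0]
    return max(c,key=cv2.contourArea)
def rectz(d,c,z):
    P=np.array([onz(d,p[0],z)[:2] for p in c],np.float32)
    r=cv2.minAreaRect(P); return np.round(r[0],4),np.round(r[1],4),round(r[2],2)
def cloud(d,m):
    v,u=np.nonzero((m>0)&(d["range_z"]>0)); z=d["range_z"][v,u];K=d["mtx"]
    P=np.stack([(u-K[0,2])/K[0,0]*z,(v-K[1,2])/K[1,1]*z,z],1)
    return P@d["pose"][:3,:3].T+d["pose"][:3,3]
E
python3 - <<'E'
from h import *
d=dict(np.load("pics/top0.npz")); s=dict(np.load("pics/side0.npz")); I=d["image"]
lid=big(mask(I,(100,120,60),(125,255,255),(200,90,330,250)))
print("lid",rectz(d,lid,.122))
hm=mask(I,(0,150,80),(8,255,255),(310,130,335,215))|mask(I,(172,150,80),(180,255,255),(310,130,335,215))
print("bar",rectz(d,big(hm),.118), "depth", np.median(cloud(d,hm),0).round(4))
bl=cloud(d,mask(I,(100,120,60),(125,255,255),(200,90,330,250)))
print("lid z pct",np.percentile(bl[:,2],[10,50,90]).round(4))
pad=big(mask(I,(8,60,80),(25,255,255),(375,185,440,248))); print("pad",rectz(d,pad,.012))
pl=mask(I,(0,0,40),(180,80,110),(450,170,515,235))
w=mask(I,(0,0,120),(180,60,255),(478,178,506,209))
pl=big(pl|mask(I,(0,0,40),(180,255,255),(478,184,504,209))); print("plate",rectz(d,pl,.010))
W=cloud(d,mask(I,(0,0,0),(180,255,255),(470,178,510,212)));
t=W[W[:,2]>.085]; print("white top",len(t),t.min(0).round(4),t.max(0).round(4),t.mean(0).round(4))
t=W[(W[:,2]>.060)&(W[:,2]<.075)]; print("shoulder",len(t),t.min(0).round(4),t.max(0).round(4))
print("torch etc", [onz(d,p,0)[:2].round(3) for p in((158,218),(484,215),(472,273),(470,132),(427,160),(408,98))])
E
```

```text
lid (array([0.5655, 0.1928]), array([0.1925, 0.3423]), 84.76)
bar (array([0.5535, 0.055 ]), array([0.0106, 0.1563]), 84.92) depth [0.5516 0.0548 0.1222]
lid z pct [0.1189 0.1223 0.1256]
pad (array([ 0.4442, -0.1817]), array([0.127 , 0.1306]), 87.78)
plate (array([ 0.4796, -0.3901]), array([0.1325, 0.1275]), 89.11)
white top 151 [ 0.4831 -0.4141  0.0862] [ 0.5181 -0.3791  0.1034] [ 0.5005 -0.3964  0.098 ]
shoulder 110 [ 0.4739 -0.4226  0.0603] [ 0.5268 -0.3694  0.075 ]
torch etc [array([0.452, 0.51 ]), array([ 0.447, -0.395]), array([ 0.288, -0.354]), array([ 0.682, -0.367]), array([ 0.604, -0.243]), array([ 0.784, -0.195])]
```

```bash
python3 -m crank '[{"dp":[0.3,-0.84,0],"angular":[0,0,1.1]},{"dp":[0.3,-0.84,0],"angular":[0,0,1.1]},{"dp":[0.4,-0.84,0],"angular":[0,0,1.1]},{"dp":[0.45,-0.84,-0.1],"angular":[0,0,1.1]},{"dp":[0.45,-0.84,-0.1],"angular":[0,0,1.1]},{"dp":[0.45,-0.84,-0.1],"angular":[0,0,1.1]},{"dp":[0.45,-0.84,-0.1],"angular":[0,0,1.1]},{"dp":[0.45,-0.84,-0.1],"angular":[0,0,1.1]},{"dp":[0.45,-0.84,-0.1],"angular":[0,0,1.1]},{"dp":[0.45,-0.84,-0.1],"angular":[0,0,1.1]},{"dp":[0.45,-0.84,-0.1],"angular":[0,0,1.1]},{"dp":[0.45,-0.84,-0.1],"angular":[0,0,1.1]},{"dp":[0.45,-0.84,-0.1],"angular":[0,0,1.1]},{"dp":[0.45,-0.84,-0.1],"angular":[0,0,1.1]},{"dp":[0.45,-0.84,-0.1],"angular":[0,0,1.1]},{"dp":[0.5,-0.84,-0.1],"angular":[0,0,1.1]},{"dp":[0.5,-0.84,-0.1],"angular":[0,0,1.1]},{"dp":[0.55,-0.84,-0.1],"angular":[0,0,1.1]},{"dp":[0.55,-0.84,-0.1],"angular":[0,0,1.1]},{"dp":[0.55,-0.8,-0.1],"angular":[0,0,1.1]}]' 0.6 30
python3 -m crank '[{"dp":[0,0,0],"angular":[0,0,0]},{"dp":[0,0,0],"angular":[0,0,0]}]'
```

```text
t: 2.1
tcp_pos: [0.5535, 0.0539, 0.1968]
tool_rot: [0.042, 0.999, 0.0, -0.0]
force: [0.4, 0.6, 0.3]
finger_gap: 0.399
gripper_force: 0.0
t: 2.3
tcp_pos: [0.5529, 0.0547, 0.1967]
tool_rot: [0.043, 0.999, 0.0, -0.001]
force: [-1.5, 0.8, 1.6]
finger_gap: 0.399
gripper_force: 0.0
```

```bash
python3 -m crank '[{"dp":[0,0,-0.4],"angular":[0,0,0]},{"dp":[0,0,-0.6],"angular":[0,0,0]},{"dp":[0,0,-0.6],"angular":[0,0,0]},{"dp":[0,0,-0.6],"angular":[0,0,0]},{"dp":[0,0,-0.4],"angular":[0,0,0]},{"dp":[0,0,-0.16],"angular":[0,0,0]},{"dp":[0,0,0],"angular":[0,0,0]}]'
python3 -m crank '[{"dp":[0,0,0],"angular":[0,0,0]},{"dp":[0,0,0],"angular":[0,0,0]},{"dp":[0,0,0],"angular":[0,0,0]},{"dp":[0,0,0],"angular":[0,0,0]},{"dp":[0,0,0],"angular":[0,0,0]},{"dp":[0,0,0],"angular":[0,0,0]}]' 1 30
python3 - <<'E'
import numpy as np
# arc plan: bar start-> angle theta about hinge, in units of 30 mm, steps
yw=np.radians(-5.0); yp=np.array([-np.sin(yw),np.cos(yw),0])
a=np.linspace(0,1.83,25); ph=np.arctan2(.006,.235); R=np.hypot(.235,.006)
P=np.array([-R*np.cos(t+ph)*yp+[0,0,R*np.sin(t+ph)] for t in a])
print((np.diff(P,axis=0)/.03).round(2).tolist())
E
```

```text
t: 3.0
tcp_pos: [0.5526, 0.0556, 0.1138]
tool_rot: [0.042, 0.999, 0.0, -0.001]
force: [0.1, 0.2, 0.3]
finger_gap: 0.397
gripper_force: 0.0
t: 3.6
tcp_pos: [0.5539, 0.0567, 0.1153]
tool_rot: [0.043, 0.999, 0.001, 0.001]
force: [1.5, 6.7, -1.5]
finger_gap: 0.127
gripper_force: 29.2
[[0.0, 0.04, 0.6], [0.01, 0.08, 0.59], [0.01, 0.13, 0.58], [0.02, 0.17, 0.57], [0.02, 0.21, 0.56], [0.02, 0.26, 0.54], [0.03, 0.3, 0.52], [0.03, 0.33, 0.49], [0.03, 0.37, 0.47], [0.04, 0.41, 0.44], [0.04, 0.44, 0.4], [0.04, 0.47, 0.37], [0.04, 0.49, 0.33], [0.05, 0.52, 0.29], [0.05, 0.54, 0.25], [0.05, 0.56, 0.21], [0.05, 0.57, 0.17], [0.05, 0.58, 0.13], [0.05, 0.59, 0.08], [0.05, 0.59, 0.03], [0.05, 0.59, -0.01], [0.05, 0.59, -0.06], [0.05, 0.59, -0.1], [0.05, 0.58, -0.15]]
```

```bash
python3 -m crank '[{"dp":[0,0.04,0.6],"angular":[0,0,0]},{"dp":[0.01,0.08,0.59],"angular":[0,0,0]},{"dp":[0.01,0.13,0.58],"angular":[0,0,0]},{"dp":[0.02,0.17,0.57],"angular":[0,0,0]},{"dp":[0.02,0.21,0.56],"angular":[0,0,0]},{"dp":[0.02,0.26,0.54],"angular":[0,0,0]},{"dp":[0.03,0.3,0.52],"angular":[0,0,0]},{"dp":[0.03,0.33,0.49],"angular":[0,0,0]}]'
python3 -m crank '[{"dp":[0.03,0.37,0.47],"angular":[0,0,0]},{"dp":[0.04,0.41,0.44],"angular":[0,0,0]},{"dp":[0.04,0.44,0.4],"angular":[0,0,0]},{"dp":[0.04,0.47,0.37],"angular":[0,0,0]},{"dp":[0.04,0.49,0.33],"angular":[0,0,0]},{"dp":[0.05,0.52,0.29],"angular":[0,0,0]},{"dp":[0.05,0.54,0.25],"angular":[0,0,0]},{"dp":[0.05,0.56,0.21],"angular":[0,0,0]}]'
```

```text
t: 4.4
tcp_pos: [0.5578, 0.101, 0.2491]
tool_rot: [0.042, 0.999, -0.0, 0.001]
force: [2.5, 1.4, -4.5]
finger_gap: 0.131
gripper_force: 29.1
t: 5.2
tcp_pos: [0.5682, 0.2134, 0.3341]
tool_rot: [0.042, 0.999, -0.002, 0.002]
force: [-1.4, -3.7, 5.2]
finger_gap: 0.124
gripper_force: 30.8
```

```bash
python3 -m crank '[{"dp":[0.05,0.57,0.17],"angular":[0,0,0]},{"dp":[0.05,0.58,0.13],"angular":[0,0,0]},{"dp":[0.05,0.59,0.08],"angular":[0,0,0]},{"dp":[0.05,0.59,0.03],"angular":[0,0,0]},{"dp":[0.05,0.59,-0.01],"angular":[0,0,0]},{"dp":[0.05,0.59,-0.06],"angular":[0,0,0]},{"dp":[0.05,0.55,-0.1],"angular":[0,0,0]},{"dp":[0.02,0.3,-0.08],"angular":[0,0,0]},{"dp":[0,0,0],"angular":[0,0,0]}]'
python3 - <<'E'
from h import *
from station import vision, sense
print(np.round(sense()["force"],1))
d=vision.snapshot("top"); cv2.imwrite("pics/top1.png",d["image"]); np.savez("pics/top1.npz",**d)
E
```

```text
t: 6.1
tcp_pos: [0.5805, 0.3484, 0.3366]
tool_rot: [0.041, 0.999, 0.002, 0.003]
force: [3.9, 0.9, 6.1]
finger_gap: 0.128
gripper_force: 33.3
[3.9 0.9 6.1]
```

View pics/top1.png

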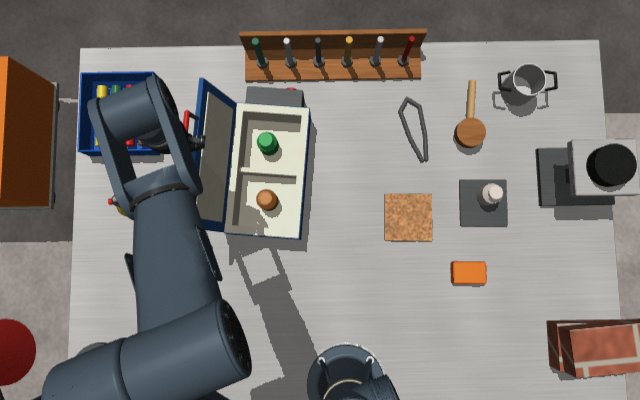

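Flap is on its stop. Amber is in the near bay (lip at about (267,200)), green in the far one at (267,143).

```bash
python3 -m crank '[{"dp":[0,0,0],"angular":[0,0,0]},{"dp":[0,0,0],"angular":[0,0,0]},{"dp":[0,0,0],"angular":[0,0,0]},{"dp":[0,0,0.5],"angular":[0,0,0]},{"dp":[0,0,0.8],"angular":[0,0,0]},{"dp":[0,0,0.8],"angular":[0,0,0]},{"dp":[0,0,0.5],"angular":[0,0,0]}]' 0.6
python3 - <<'E'
from h import *
d=dict(np.load("pics/top1.npz")); I=d["image"]
a=mask(I,(5,90,60),(22,255,255),(245,180,290,220)); c=big(a)
print("amber px",cv2.boundingRect(c),cv2.minEnclosingCircle(c))
print("hsv",cv2.cvtColor(I,cv2.COLOR_BGR2HSV)[200,255:290:3].tolist())
(u,v),r=cv2.minEnclosingCircle(c)
for z in(.08,.095,.108): print(z,onz(d,(u,v),z).round(4))
C=cloud(d,a);print(np.percentile(C[:,2],[2,10,50,90,98]).round(3)); t=C[C[:,2]>.1]; print(len(t),t.min(0),t.max(0),t.mean(0))
g=big(mask(I,(45,80,40),(85,255,255),(245,120,290,165)));(u,v),r=cv2.minEnclosingCircle(g);print("green",onz(d,(u,v),.1).round(4),r)
# inner rim rectangle of kiln : cream pixels
kc=np.array([.5655,.1928]); yw=np.radians(-5); xp=np.array([np.cos(yw),np.sin(yw)]); print("bay",kc-.078*xp)
# flap top edge / bar
cv2.imwrite("pics/amb.png",cv2.resize(I[170:230,225:315],None,fx=7,fy=7,interpolation=cv2.INTER_CUBIC))
E
```

```text
t: 6.85
tcp_pos: [0.5787, 0.3455, 0.415]
tool_rot: [0.042, 0.999, 0.0, 0.0]
force: [-0.2, -0.5, 0.3]
finger_gap: 0.4
gripper_force: 0.0
amber px (256, 189, 21, 22) ((266.2272644042969, 199.68182373046875), 10.684332847595215)
hsv [[33, 20, 226], [14, 160, 158], [15, 138, 198], [14, 137, 199], [14, 137, 199], [14, 142, 185], [14, 184, 108], [15, 167, 75], [28, 28, 165], [32, 22, 225], [32, 20, 226], [33, 21, 226]]
0.08 [0.4903 0.1995 0.08  ]
0.095 [0.4888 0.1978 0.095 ]
0.108 [0.4874 0.1962 0.108 ]
[0.056 0.079 0.089 0.11  0.113]
150 [0.47598951 0.18360733 0.10289028] [0.51040002 0.21729399 0.11553045] [0.49342448 0.20045166 0.10840605]
green [0.6367 0.1935 0.1   ] 11.643346786499023
bay [0.48779681 0.19959815]
```

View pics/amb.png

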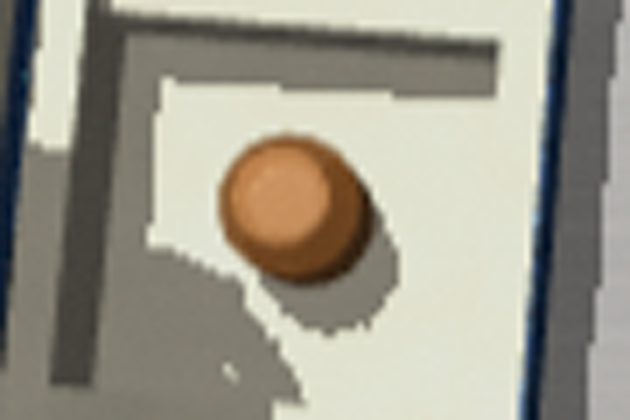

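```bash
python3 -m crank '[{"dp":[-0.41,-0.7,0],"angular":[0,0,0]},{"dp":[-0.41,-0.7,0],"angular":[0,0,0]},{"dp":[-0.41,-0.7,0],"angular":[0,0,0]},{"dp":[-0.41,-0.7,-0.3],"angular":[0,0,0]},{"dp":[-0.41,-0.7,-0.6],"angular":[0,0,0]},{"dp":[-0.41,-0.7,-0.8],"angular":[0,0,0]},{"dp":[-0.41,-0.7,-0.9],"angular":[0,0,0]},{"dp":[0,0,-1],"angular":[0,0,0]},{"dp":[0,0,-1],"angular":[0,0,0]},{"dp":[0,0,-1],"angular":[0,0,0]},{"dp":[0,0,-0.8],"angular":[0,0,0]},{"dp":[0,0,-0.4],"angular":[0,0,0]},{"dp":[0,0,0],"angular":[0,0,0]}]' 0
python3 - <<'E'
from h import *
from station import vision, sense
s=sense(); w=vision.snapshot("wrist"); print(s["tcp_pos"],w["mtx"].round(1).tolist(),w["mount"].round(3).tolist())
cv2.imwrite("pics/w1.png",w["image"]); np.savez("pics/w1.npz",tcp=s["tcp_pos"],rot=s["tool_rot"],**w)
E
```

```text
t: 8.15
tcp_pos: [0.4913, 0.1982, 0.2079]
tool_rot: [0.042, 0.999, -0.0, -0.002]
force: [0.0, 0.2, 0.9]
finger_gap: 1.001
gripper_force: 0.0
[0.49134659 0.19818332 0.20790822] [[309.7, 0.0, 324.1], [0.0, 309.7, 200.4], [0.0, 0.0, 1.0]] [[-0.0, -0.957, -0.291, 0.074], [1.0, -0.0, 0.0, 0.001], [-0.0, -0.291, 0.957, -0.125], [0.0, 0.0, 0.0, 1.0]]
```

View pics/w1.png

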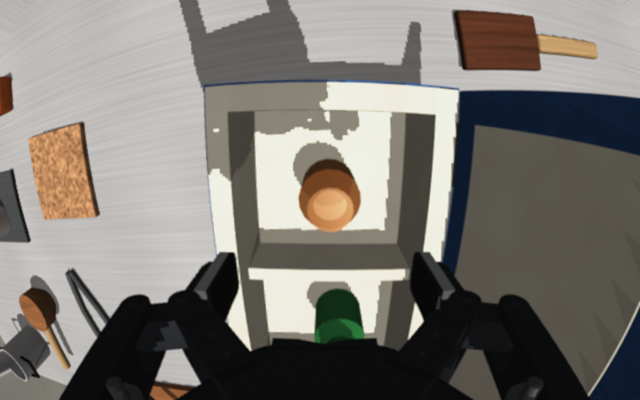

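Wrist view: amber vase between the jaws, lip centre near (330,209), bay clear around it.

```bash
cat >> h.py <<'E'
from scipy.spatial.transform import Rotation as Ro
def wz(w,p,z):
    K=w["mtx"]; x,y=p[0]-K[0,2],p[1]-K[1,2]; r=np.hypot(x,y); th=r/K[0,0]
    c=np.array([x/r*np.sin(th),y/r*np.sin(th),np.cos(th)]); R=Ro.from_quat(w["rot"]).as_matrix(); M=w["mount"]
    o=w["tcp"]+R@M[:3,3]; d=R@M[:3,:3]@c; return o+d*(z-o[2])/d[2]
E
python3 - <<'E'
from h import *
w=dict(np.load("pics/w1.npz")); I=w["image"]
c=big(mask(I,(5,90,60),(22,255,255),(290,150,370,240))); x,y,ww,hh=cv2.boundingRect(c); print(x,y,ww,hh)
print("lip",wz(w,(330,209),.108).round(4)); print("lip L/R edges",wz(w,(307,207),.108).round(4),wz(w,(353,207),.108).round(4))
for z in (.07,.08): print("body edges",z,wz(w,(x,195),z).round(4),wz(w,(x+ww-1,195),z).round(4))
E
```

```text
299 168 61 64
lip [0.493  0.2031 0.108 ]
lip L/R edges [0.4899 0.1857 0.108 ] [0.4929 0.2209 0.108 ]
body edges 0.07 [0.4902 0.1765 0.07  ] [0.4947 0.2295 0.07  ]
body edges 0.08 [0.4875 0.1776 0.08  ] [0.4918 0.2286 0.08  ]
```

```bash
python3 -m crank '[{"dp":[0.05,0.15,-0.4],"angular":[0,0,0]},{"dp":[0,0,-0.8],"angular":[0,0,0]},{"dp":[0,0,-0.8],"angular":[0,0,0]},{"dp":[0,0,-0.8],"angular":[0,0,0]},{"dp":[0,0,-0.7],"angular":[0,0,0]},{"dp":[0,0,-0.6],"angular":[0,0,0]},{"dp":[0,0,-0.5],"angular":[0,0,0]},{"dp":[0,0,-0.33],"angular":[0,0,0]},{"dp":[0,0,0],"angular":[0,0,0]}]' 0
python3 -m crank '[{"dp":[0,0,0],"angular":[0,0,0]},{"dp":[0,0,0],"angular":[0,0,0]},{"dp":[0,0,0],"angular":[0,0,0]},{"dp":[0,0,0],"angular":[0,0,0]},{"dp":[0,0,0],"angular":[0,0,0]},{"dp":[0,0,0],"angular":[0,0,0]}]' 1 40
```

```text
t: 9.1
tcp_pos: [0.494, 0.2031, 0.0609]
tool_rot: [0.042, 0.999, -0.0, -0.001]
force: [0.5, -0.6, 0.3]
finger_gap: 1.004
gripper_force: 0.0
t: 9.7
tcp_pos: [0.4949, 0.2031, 0.0629]
tool_rot: [0.042, 0.999, 0.0, 0.001]
force: [-0.6, -0.8, 6.8]
finger_gap: 0.623
gripper_force: 42.2
```

```bash
python3 -m crank '[{"dp":[0,0,0.3],"angular":[0,0,0]},{"dp":[0,0,0.7],"angular":[0,0,0]},{"dp":[0,0,0.9],"angular":[0,0,0]},{"dp":[0,0,0.9],"angular":[0,0,0]},{"dp":[0,0,0.8],"angular":[0,0,0]},{"dp":[0,0,0.5],"angular":[0,0,0]},{"dp":[0,0,0.3],"angular":[0,0,0]}]'
python3 -m crank '[{"dp":[-0.05,-0.4,0],"angular":[0,0,0]},{"dp":[-0.1,-0.7,0],"angular":[0,0,0]},{"dp":[-0.12,-0.9,0],"angular":[0,0,0]},{"dp":[-0.12,-0.9,0],"angular":[0,0,0]},{"dp":[-0.12,-0.9,0],"angular":[0,0,0]},{"dp":[-0.12,-0.9,0],"angular":[0,0,0]},{"dp":[-0.12,-0.9,0],"angular":[0,0,0]},{"dp":[-0.12,-0.9,0],"angular":[0,0,0]},{"dp":[-0.12,-0.9,0],"angular":[0,0,0]},{"dp":[-0.12,-0.9,0],"angular":[0,0,0]},{"dp":[-0.12,-0.9,0],"angular":[0,0,0]},{"dp":[-0.12,-0.9,0],"angular":[0,0,0]},{"dp":[-0.12,-0.9,0],"angular":[0,0,0]},{"dp":[-0.12,-0.9,0],"angular":[0,0,0]},{"dp":[-0.1,-0.6,0],"angular":[0,0,0]},{"dp":[0,-0.3,0],"angular":[0,0,0]},{"dp":[0,0,0],"angular":[0,0,0]}]'
```

```text
t: 10.4
tcp_pos: [0.4943, 0.203, 0.1953]
tool_rot: [0.042, 0.999, 0.0, 0.001]
force: [-0.7, 0.3, -3.9]
finger_gap: 0.621
gripper_force: 42.8
t: 12.1
tcp_pos: [0.4429, -0.1821, 0.193]
tool_rot: [0.043, 0.999, 0.0, -0.001]
force: [0.7, -0.3, -3.0]
finger_gap: 0.62
gripper_force: 42.8
```

```bash
python3 -m crank '[{"dp":[0,0,-0.4],"angular":[0,0,0]},{"dp":[0,0,-0.8],"angular":[0,0,0]},{"dp":[0,0,-0.9],"angular":[0,0,0]},{"dp":[0,0,-0.9],"angular":[0,0,0]},{"dp":[0,0,-0.7],"angular":[0,0,0]},{"dp":[0,0,-0.4],"angular":[0,0,0]},{"dp":[0,0,-0.2],"angular":[0,0,0]},{"dp":[0,0,-0.1],"angular":[0,0,0]},{"dp":[0,0,-0.1],"angular":[0,0,0]},{"dp":[0,0,0],"angular":[0,0,0]}]'
python3 -m crank '[{"dp":[0,0,-0.05],"angular":[0,0,0]},{"dp":[0,0,0],"angular":[0,0,0]}]'
```

```text
t: 13.1
tcp_pos: [0.4438, -0.1812, 0.0591]
tool_rot: [0.042, 0.999, -0.0, 0.0]
force: [0.0, 0.0, -2.9]
finger_gap: 0.62
gripper_force: 42.8
t: 13.3
tcp_pos: [0.4437, -0.1812, 0.0576]
tool_rot: [0.042, 0.999, -0.0, 0.0]
force: [0.1, -0.4, -3.5]
finger_gap: 0.619
gripper_force: 42.8
```

```bash
python3 -m crank '[{"dp":[0,0,-0.06],"angular":[0,0,0]},{"dp":[0,0,0],"angular":[0,0,0]}]'
python3 -m crank '[{"dp":[0,0,-0.06],"angular":[0,0,0]},{"dp":[0,0,0],"angular":[0,0,0]}]'
```

```text
t: 13.5
tcp_pos: [0.4435, -0.1811, 0.0554]
tool_rot: [0.042, 0.999, -0.0, 0.0]
force: [0.8, -0.7, -2.8]
finger_gap: 0.618
gripper_force: 42.8
t: 13.7
tcp_pos: [0.4435, -0.1811, 0.0549]
tool_rot: [0.042, 0.999, -0.0, 0.0]
force: [-2.2, 0.2, 11.1]
finger_gap: 0.62
gripper_force: 43.9
```

```bash
python3 -m crank '[{"dp":[0,0,0],"angular":[0,0,0]},{"dp":[0,0,0],"angular":[0,0,0]},{"dp":[0,0,0],"angular":[0,0,0]},{"dp":[0,0,0],"angular":[0,0,0]},{"dp":[0,0,0.4],"angular":[0,0,0]},{"dp":[0,0,0.7],"angular":[0,0,0]},{"dp":[0,0,0.9],"angular":[0,0,0]},{"dp":[0,0,0.9],"angular":[0,0,0]},{"dp":[0,0,0.6],"angular":[0,0,0]},{"dp":[0,0,0.3],"angular":[0,0,0]}]' 0
python3 -m crank '[{"dp":[0.12,-0.45,0],"angular":[0,0,0]},{"dp":[0.2,-0.8,0],"angular":[0,0,0]},{"dp":[0.24,-0.9,0],"angular":[0,0,0]},{"dp":[0.24,-0.9,0],"angular":[0,0,0]},{"dp":[0.24,-0.9,0],"angular":[0,0,0]},{"dp":[0.24,-0.9,0],"angular":[0,0,0]},{"dp":[0.24,-0.9,0],"angular":[0,0,0]},{"dp":[0.24,-0.8,0],"angular":[0,0,0]},{"dp":[0.14,-0.62,0],"angular":[0,0,0]},{"dp":[0,0,0],"angular":[0,0,0]}]'
python3 - <<'E'
from h import *
from station import vision, sense
s=sense(); w=vision.snapshot("wrist"); print(s["tcp_pos"])
cv2.imwrite("pics/w2.png",w["image"]); np.savez("pics/w2.npz",tcp=s["tcp_pos"],rot=s["tool_rot"],**w)
E
```

```text
t: 14.7
tcp_pos: [0.4441, -0.1814, 0.1699]
tool_rot: [0.042, 0.999, -0.001, 0.002]
force: [0.2, -0.8, -0.5]
finger_gap: 1.003
gripper_force: 0.0
t: 15.7
tcp_pos: [0.5005, -0.3998, 0.1661]
tool_rot: [0.043, 0.999, -0.001, 0.0]
force: [-0.4, 0.5, -0.4]
finger_gap: 0.999
gripper_force: 0.0
[ 0.50052774 -0.39975862  0.16609735]
```

View pics/w2.png

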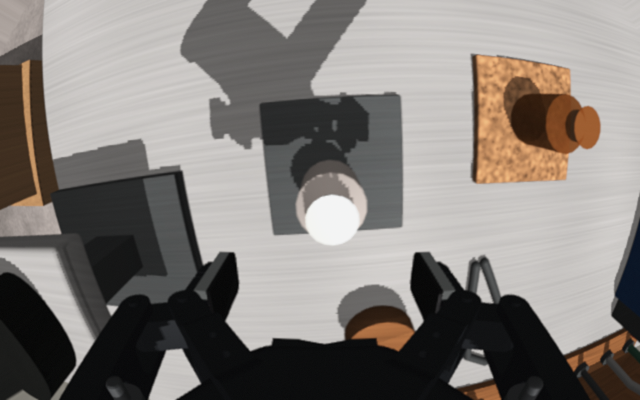

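The wrist view shows amber upright on the cork pad and the white lip at (331,220) between the jaws.

```bash
python3 - <<'E'
from h import *
w=dict(np.load("pics/w2.npz"))
print("lip",wz(w,(331.5,219.5),.098).round(4)); print(wz(w,(304.5,219),.098).round(4),wz(w,(358.5,219),.098).round(4))
E
```

```text
lip [ 0.4995 -0.3941  0.098 ]
[ 0.4976 -0.412   0.098 ] [ 0.5007 -0.3761  0.098 ]
```

```bash
python3 -m crank '[{"dp":[0,0.15,-0.4],"angular":[0,0,0]},{"dp":[0,0,-0.7],"angular":[0,0,0]},{"dp":[0,0,-0.8],"angular":[0,0,0]},{"dp":[0,0,-0.8],"angular":[0,0,0]},{"dp":[0,0,-0.6],"angular":[0,0,0]},{"dp":[0,0,-0.4],"angular":[0,0,0]},{"dp":[0,0,-0.13],"angular":[0,0,0]},{"dp":[0,0,0],"angular":[0,0,0]}]' 0
python3 -m crank '[{"dp":[0,0,0],"angular":[0,0,0]},{"dp":[0,0,0],"angular":[0,0,0]},{"dp":[0,0,0],"angular":[0,0,0]},{"dp":[0,0,0],"angular":[0,0,0]},{"dp":[0,0,0],"angular":[0,0,0]},{"dp":[0,0,0],"angular":[0,0,0]}]' 1 40
python3 -m crank '[{"dp":[0,0,0.3],"angular":[0,0,0]},{"dp":[0,0,0.7],"angular":[0,0,0]},{"dp":[0,0,0.9],"angular":[0,0,0]},{"dp":[0,0,0.9],"angular":[0,0,0]},{"dp":[0,0,0.9],"angular":[0,0,0]},{"dp":[0,0,0.7],"angular":[0,0,0]},{"dp":[0,0,0.5],"angular":[0,0,0]}]'
```

```text
t: 16.55
tcp_pos: [0.5002, -0.3908, 0.0521]
tool_rot: [0.042, 0.999, 0.001, -0.001]
force: [-0.2, -0.8, 0.2]
finger_gap: 0.998
gripper_force: 0.0
t: 17.15
tcp_pos: [0.5012, -0.3926, 0.0541]
tool_rot: [0.042, 0.999, -0.001, 0.001]
force: [0.0, -0.2, 6.4]
finger_gap: 0.614
gripper_force: 43.1
t: 17.85
tcp_pos: [0.5004, -0.3914, 0.2013]
tool_rot: [0.042, 0.999, -0.0, 0.0]
force: [-0.3, -0.6, -2.3]
finger_gap: 0.613
gripper_force: 42.4
```

```bash
python3 -m crank '[{"dp":[0,0.4,0],"angular":[0,0,0]},{"dp":[0,0.7,0],"angular":[0,0,0]},{"dp":[-0.02,0.9,0],"angular":[0,0,0]},{"dp":[-0.02,0.9,0],"angular":[0,0,0]},{"dp":[-0.02,0.9,0],"angular":[0,0,0]},{"dp":[-0.02,0.9,0],"angular":[0,0,0]},{"dp":[-0.02,0.9,0],"angular":[0,0,0]},{"dp":[-0.02,0.9,0],"angular":[0,0,0]},{"dp":[-0.02,0.9,0],"angular":[0,0,0]},{"dp":[-0.02,0.9,0],"angular":[0,0,0]},{"dp":[-0.02,0.9,0],"angular":[0,0,0]},{"dp":[-0.02,0.9,0],"angular":[0,0,0]}]'
python3 -m crank '[{"dp":[-0.02,0.9,0],"angular":[0,0,0]},{"dp":[-0.02,0.9,0],"angular":[0,0,0]},{"dp":[-0.02,0.9,0],"angular":[0,0,0]},{"dp":[-0.02,0.9,0],"angular":[0,0,0]},{"dp":[-0.02,0.9,0],"angular":[0,0,0]},{"dp":[-0.02,0.9,0],"angular":[0,0,0]},{"dp":[-0.02,0.9,0],"angular":[0,0,0]},{"dp":[-0.02,0.9,0],"angular":[0,0,0]},{"dp":[-0.02,0.8,0],"angular":[0,0,0]},{"dp":[0,0.5,0],"angular":[0,0,0]},{"dp":[0,0.2,0],"angular":[0,0,0]},{"dp":[0,0,0],"angular":[0,0,0]},{"dp":[0,0,0],"angular":[0,0,0]}]'
```

```text
t: 19.05
tcp_pos: [0.4927, -0.0862, 0.1985]
tool_rot: [0.042, 0.999, 0.001, -0.002]
force: [0.6, -0.2, -2.2]
finger_gap: 0.614
gripper_force: 42.5
t: 20.35
tcp_pos: [0.4888, 0.1717, 0.1994]
tool_rot: [0.042, 0.999, -0.0, -0.0]
force: [-0.0, -1.1, -2.4]
finger_gap: 0.615
gripper_force: 42.5
```

```bash
python3 -m crank '[{"dp":[0,0.25,0],"angular":[0,0,0]},{"dp":[0,0.47,0],"angular":[0,0,0]},{"dp":[0,0.25,-0.3],"angular":[0,0,0]},{"dp":[0,0,-0.7],"angular":[0,0,0]},{"dp":[0,0,-0.9],"angular":[0,0,0]},{"dp":[0,0,-0.9],"angular":[0,0,0]},{"dp":[0,0,-0.7],"angular":[0,0,0]},{"dp":[0,0,-0.5],"angular":[0,0,0]},{"dp":[0,0,-0.25],"angular":[0,0,0]},{"dp":[0,0,-0.15],"angular":[0,0,0]},{"dp":[0,0,0],"angular":[0,0,0]}]'
python3 -m crank '[{"dp":[0,0,-0.06],"angular":[0,0,0]},{"dp":[0,0,0],"angular":[0,0,0]}]'
python3 -m crank '[{"dp":[0,0,-0.05],"angular":[0,0,0]},{"dp":[0,0,0],"angular":[0,0,0]}]'
```

```text
t: 21.45
tcp_pos: [0.489, 0.2017, 0.0674]
tool_rot: [0.042, 0.999, -0.0, -0.0]
force: [0.4, -1.2, -1.6]
finger_gap: 0.615
gripper_force: 42.5
t: 21.65
tcp_pos: [0.4895, 0.2016, 0.0665]
tool_rot: [0.042, 0.999, 0.0, 0.001]
force: [0.1, 0.2, -1.9]
finger_gap: 0.615
gripper_force: 42.5
t: 21.85
tcp_pos: [0.4892, 0.2014, 0.0647]
tool_rot: [0.042, 0.999, 0.0, 0.0]
force: [-0.1, 0.2, -1.7]
finger_gap: 0.615
gripper_force: 42.5
```

```bash
python3 -m crank '[{"dp":[0,0,-0.06],"angular":[0,0,0]},{"dp":[0,0,0],"angular":[0,0,0]}]'
python3 -m crank '[{"dp":[0,0,-0.03],"angular":[0,0,0]},{"dp":[0,0,0],"angular":[0,0,0]}]'
```

```text
t: 22.05
tcp_pos: [0.4893, 0.2015, 0.0641]
tool_rot: [0.042, 0.999, 0.0, 0.001]
force: [-1.8, 0.0, 9.2]
finger_gap: 0.614
gripper_force: 43.5
t: 22.25
tcp_pos: [0.4893, 0.2015, 0.0641]
tool_rot: [0.042, 0.999, 0.0, 0.001]
force: [-3.5, -0.0, 16.1]
finger_gap: 0.617
gripper_force: 44.3
```

```bash
python3 -m crank '[{"dp":[0,0,0.05],"angular":[0,0,0]},{"dp":[0,0,0],"angular":[0,0,0]},{"dp":[0,0,0],"angular":[0,0,0]},{"dp":[0,0,0],"angular":[0,0,0]},{"dp":[0,0,0.4],"angular":[0,0,0]},{"dp":[0,0,0.8],"angular":[0,0,0]},{"dp":[0,0,1],"angular":[0,0,0]},{"dp":[0,0,1],"angular":[0,0,0]},{"dp":[0,0,1],"angular":[0,0,0]},{"dp":[0,0,1],"angular":[0,0,0]},{"dp":[0,0,1],"angular":[0,0,0]},{"dp":[0,0,1],"angular":[0,0,0]},{"dp":[0,0,1],"angular":[0,0,0]},{"dp":[0,0,1],"angular":[0,0,0]},{"dp":[0,0,1],"angular":[0,0,0]},{"dp":[0,0,1],"angular":[0,0,0]},{"dp":[0,0,0.7],"angular":[0,0,0]},{"dp":[0,0,0.2],"angular":[0,0,0]}]' 0
python3 -m crank '[{"dp":[0.3,0.4,0],"angular":[0,0,0]},{"dp":[0.45,0.75,0],"angular":[0,0,0]},{"dp":[0.45,0.75,0],"angular":[0,0,0]},{"dp":[0.45,0.75,0],"angular":[0,0,0]},{"dp":[0.45,0.75,0],"angular":[0,0,0]},{"dp":[0.45,0.75,0],"angular":[0,0,0]},{"dp":[0.4,0.7,0],"angular":[0,0,0]},{"dp":[0,0,0],"angular":[0,0,0]},{"dp":[0,0,0],"angular":[0,0,0]}]' 0.6 30
python3 - <<'E'
from h import *
from station import vision, sense
s=sense(); w=vision.snapshot("wrist"); d=vision.snapshot("side")
cv2.imwrite("pics/w3.png",w["image"]); np.savez("pics/w3.npz",tcp=s["tcp_pos"],rot=s["tool_rot"],**w)
d2=vision.snapshot("top"); a=d2["image"][90:250,190:440]; b=d["image"][90:330,200:440]
cv2.imwrite("pics/c3.png",np.vstack([w["image"],np.hstack([cv2.resize(a,(320,200)),cv2.resize(b,(320,200))])]))
E
```

```text
t: 24.05
tcp_pos: [0.4896, 0.2016, 0.4296]
tool_rot: [0.042, 0.999, 0.001, 0.003]
force: [-0.5, -0.7, -0.2]
finger_gap: 1.0
gripper_force: 0.0
t: 24.95
tcp_pos: [0.5772, 0.3475, 0.4235]
tool_rot: [0.041, 0.999, -0.001, -0.002]
force: [-0.4, -0.2, 0.3]
finger_gap: 0.399
gripper_force: 0.0
```

View pics/c3.png

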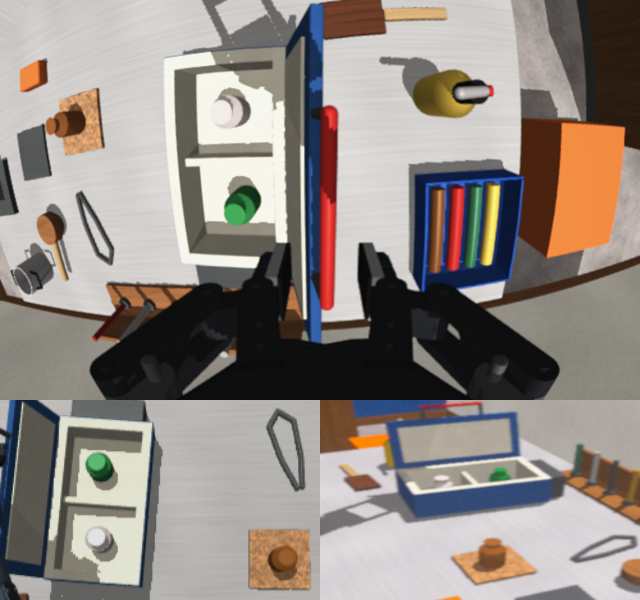

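White stands in the near bay, green untouched, amber on the pad, flap on its stop. The bar is centred between the fingers at (328,208).

```bash
python3 -m crank '[{"dp":[0,0,-0.4],"angular":[0,0,0]},{"dp":[0,0,-0.6],"angular":[0,0,0]},{"dp":[0,0,-0.7],"angular":[0,0,0]},{"dp":[0,0,-0.6],"angular":[0,0,0]},{"dp":[0,0,-0.4],"angular":[0,0,0]},{"dp":[0,0,-0.22],"angular":[0,0,0]},{"dp":[0,0,0],"angular":[0,0,0]}]' 0.6 30
python3 -m crank '[{"dp":[0,0,0],"angular":[0,0,0]},{"dp":[0,0,0],"angular":[0,0,0]},{"dp":[0,0,0],"angular":[0,0,0]},{"dp":[0,0,0],"angular":[0,0,0]},{"dp":[0,0,0],"angular":[0,0,0]},{"dp":[0,0,0],"angular":[0,0,0]}]' 1 30
python3 - <<'E'
import numpy as np
yw=np.radians(-5.0); yp=np.array([-np.sin(yw),np.cos(yw),0])
n=32; s=np.linspace(0,1,n+1); s=np.where(s<0,s,s)-np.sin(2*np.pi*s)/(2*np.pi)*.6; a=1.8*(1-s)
ph=np.arctan2(.006,.235); R=np.hypot(.235,.006)
P=np.array([-R*np.cos(t+ph)*yp+[0,0,R*np.sin(t+ph)] for t in a])
D=(np.diff(P,axis=0)/.03).round(2); print(D.tolist()); print((P+[.574,.2874,.110])[[0,8,16,24,32]].round(4))
E
```

```text
t: 25.8
tcp_pos: [0.5772, 0.3466, 0.3376]
tool_rot: [0.042, 0.999, -0.0, -0.001]
force: [-0.4, -1.3, -0.2]
finger_gap: 0.403
gripper_force: 0.0
t: 26.4
tcp_pos: [0.5781, 0.3474, 0.3398]
tool_rot: [0.042, 0.999, 0.001, 0.001]
force: [0.7, 1.9, 4.7]
finger_gap: 0.125
gripper_force: 29.7
[[-0.02, -0.17, 0.04], [-0.02, -0.18, 0.04], [-0.02, -0.2, 0.04], [-0.02, -0.23, 0.04], [-0.02, -0.27, 0.04], [-0.03, -0.31, 0.03], [-0.03, -0.36, 0.02], [-0.04, -0.41, 0.0], [-0.04, -0.46, -0.02], [-0.04, -0.51, -0.06], [-0.05, -0.55, -0.1], [-0.05, -0.59, -0.16], [-0.05, -0.61, -0.21], [-0.05, -0.61, -0.28], [-0.05, -0.6, -0.34], [-0.05, -0.58, -0.4], [-0.05, -0.54, -0.45], [-0.04, -0.49, -0.49], [-0.04, -0.43, -0.51], [-0.03, -0.37, -0.52], [-0.03, -0.31, -0.52], [-0.02, -0.25, -0.51], [-0.02, -0.2, -0.48], [-0.01, -0.15, -0.44], [-0.01, -0.11, -0.4], [-0.01, -0.08, -0.35], [-0.01, -0.06, -0.31], [-0.0, -0.04, -0.27], [-0.0, -0.03, -0.24], [-0.0, -0.02, -0.21], [-0.0, -0.01, -0.19], [-0.0, -0.01, -0.18]]
[[0.5792 0.3464 0.3375]
 [0.5735 0.2819 0.345 ]
 [0.5617 0.1466 0.2978]
 [0.5544 0.0639 0.1803]
 [0.5535 0.0533 0.116 ]]
```

```bash
python3 -m crank '[{"dp":[-0.02,-0.17,0.04],"angular":[0,0,0]},{"dp":[-0.02,-0.18,0.04],"angular":[0,0,0]},{"dp":[-0.02,-0.2,0.04],"angular":[0,0,0]},{"dp":[-0.02,-0.23,0.04],"angular":[0,0,0]},{"dp":[-0.02,-0.27,0.04],"angular":[0,0,0]},{"dp":[-0.03,-0.31,0.03],"angular":[0,0,0]},{"dp":[-0.03,-0.36,0.02],"angular":[0,0,0]},{"dp":[-0.04,-0.41,0],"angular":[0,0,0]},{"dp":[-0.04,-0.46,-0.02],"angular":[0,0,0]},{"dp":[-0.04,-0.51,-0.06],"angular":[0,0,0]}]'
python3 -m crank '[{"dp":[-0.05,-0.55,-0.1],"angular":[0,0,0]},{"dp":[-0.05,-0.59,-0.16],"angular":[0,0,0]},{"dp":[-0.05,-0.61,-0.21],"angular":[0,0,0]},{"dp":[-0.05,-0.61,-0.28],"angular":[0,0,0]},{"dp":[-0.05,-0.6,-0.34],"angular":[0,0,0]},{"dp":[-0.05,-0.58,-0.4],"angular":[0,0,0]}]'
```

```text
t: 27.4
tcp_pos: [0.5692, 0.2525, 0.3433]
tool_rot: [0.042, 0.999, -0.0, -0.0]
force: [4.9, 1.5, -0.7]
finger_gap: 0.129
gripper_force: 29.9
t: 28.0
tcp_pos: [0.5591, 0.1461, 0.298]
tool_rot: [0.042, 0.999, -0.0, -0.001]
force: [4.1, 0.3, -2.1]
finger_gap: 0.131
gripper_force: 29.2
```

```bash
python3 -m crank '[{"dp":[-0.03,-0.54,-0.45],"angular":[0,0,0]},{"dp":[-0.03,-0.49,-0.49],"angular":[0,0,0]},{"dp":[-0.02,-0.43,-0.51],"angular":[0,0,0]},{"dp":[-0.02,-0.37,-0.52],"angular":[0,0,0]},{"dp":[-0.02,-0.31,-0.52],"angular":[0,0,0]},{"dp":[-0.01,-0.25,-0.51],"angular":[0,0,0]},{"dp":[-0.01,-0.2,-0.48],"angular":[0,0,0]},{"dp":[0,-0.15,-0.44],"angular":[0,0,0]},{"dp":[0,-0.11,-0.4],"angular":[0,0,0]},{"dp":[0,-0.08,-0.35],"angular":[0,0,0]},{"dp":[0,-0.06,-0.31],"angular":[0,0,0]}]'
python3 -m crank '[{"dp":[0,-0.04,-0.27],"angular":[0,0,0]},{"dp":[0,-0.03,-0.24],"angular":[0,0,0]},{"dp":[0,-0.02,-0.21],"angular":[0,0,0]},{"dp":[0,-0.01,-0.17],"angular":[0,0,0]},{"dp":[0,0,-0.1],"angular":[0,0,0]},{"dp":[0,0,0],"angular":[0,0,0]}]'
```

```text
t: 29.1
tcp_pos: [0.5512, 0.0589, 0.1475]
tool_rot: [0.042, 0.999, 0.001, -0.006]
force: [-4.4, 4.6, -1.2]
finger_gap: 0.123
gripper_force: 29.2
t: 29.7
tcp_pos: [0.552, 0.0569, 0.1221]
tool_rot: [0.042, 0.999, 0.001, -0.004]
force: [-9.5, 7.7, 21.2]
finger_gap: 0.125
gripper_force: 32.2
```

Force of 21 N up with TCP about 7 mm high; check whether the lid is really shut.

```bash
python3 - <<'E'
from h import *
from station import vision
s=vision.snapshot("side"); d=vision.snapshot("top"); np.savez("pics/top4.npz",**d)
d0=dict(np.load("pics/top0.npz"))
for n,e in(("before",d0),("now",d)):
    m=mask(e["image"],(100,120,60),(125,255,255),(225,100,312,240)); C=cloud(e,m); 
    for lo,hi in((.10,.13),(.16,.19),(.22,.25)): 
        t=C[(C[:,1]>lo)&(C[:,1]<hi)&(C[:,0]>.43)&(C[:,0]<.7)]; print(n,lo,len(t),np.median(t[:,2]).round(4) if len(t) else None)
    hm=mask(e["image"],(0,150,80),(8,255,255),(300,130,340,215))|mask(e["image"],(172,150,80),(180,255,255),(300,130,340,215)); C=cloud(e,hm); print(n,"bar",np.median(C,0).round(4))
s0=cv2.imread("pics/side0.png")
cr=lambda i: cv2.resize(i[140:260,240:400],None,fx=2.5,fy=2.5,interpolation=cv2.INTER_CUBIC)
cv2.imwrite("pics/s4.png",np.hstack([cr(s0),cr(s["image"])]))
E
```

```text
before 0.1 1131 0.1223
before 0.16 1215 0.1224
before 0.22 1242 0.1224
before bar [0.5516 0.0548 0.1222]
now 0.1 159 0.124
now 0.16 1044 0.1226
now 0.22 1110 0.1223
now bar [nan nan nan]
  return _methods._mean(a, axis=axis, dtype=dtype,
  ret = um.true_divide(
```

View pics/s4.png

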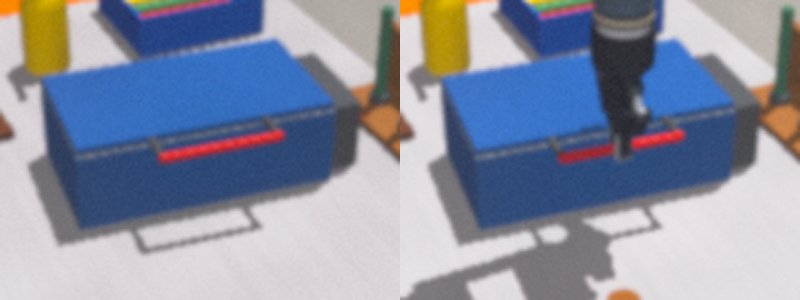

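The lid looks shut; the fingers have just slipped a few mm up the bar. Unload, release, back off and remeasure.

```bash
python3 -m crank '[{"dp":[0,0,0.15],"angular":[0,0,0]},{"dp":[0,0,0],"angular":[0,0,0]}]' 1 20
python3 -m crank '[{"dp":[0,0,0],"angular":[0,0,0]},{"dp":[0,0,0],"angular":[0,0,0]},{"dp":[0,0,0],"angular":[0,0,0]},{"dp":[0,0,0],"angular":[0,0,0]},{"dp":[0,0,0.3],"angular":[0,0,0]},{"dp":[0,0,0.6],"angular":[0,0,0]},{"dp":[0,0,0.9],"angular":[0,0,0]},{"dp":[0,0,0.9],"angular":[0,0,0]},{"dp":[0,0,0.9],"angular":[0,0,0]},{"dp":[0,-0.6,0.6],"angular":[0,0,0]},{"dp":[0,-0.9,0],"angular":[0,0,0]},{"dp":[-0.2,-0.9,0],"angular":[0,0,0]},{"dp":[-0.2,-0.9,0],"angular":[0,0,0]},{"dp":[-0.2,-0.9,0],"angular":[0,0,0]},{"dp":[0,-0.3,0],"angular":[0,0,0]},{"dp":[0,0,0],"angular":[0,0,0]}]' 0.6
python3 - <<'E'
from h import *
from station import vision
d=vision.snapshot("top"); d0=dict(np.load("pics/top0.npz"))
for n,e in(("before",d0),("now",d)):
    lo=(100,120,60);hi=(125,255,255);I=e["image"]
    m=mask(I,lo,hi,(200,90,330,250)); C=cloud(e,m)
    print(n,"lid",rectz(e,big(m),.122),[np.median(C[(C[:,1]>a)&(C[:,1]<a+.03)&(C[:,0]>.43)&(C[:,0]<.7)][:,2]).round(4) for a in(.10,.16,.22)])
    hm=mask(I,(0,150,80),(8,255,255),(310,130,335,215))|mask(I,(172,150,80),(180,255,255),(310,130,335,215))
    print(n,"bar",rectz(e,big(hm),.118),np.median(cloud(e,hm),0).round(4))
cv2.imwrite("pics/top5.png",d["image"])
E
```

```text
t: 30.0
tcp_pos: [0.5519, 0.0569, 0.124]
tool_rot: [0.042, 0.999, 0.001, -0.004]
force: [-3.6, 6.9, -2.2]
finger_gap: 0.129
gripper_force: 29.9
t: 31.6
tcp_pos: [0.5383, -0.0812, 0.251]
tool_rot: [0.043, 0.999, -0.0, 0.001]
force: [0.5, 0.2, -0.1]
finger_gap: 0.401
gripper_force: 0.0
before lid (array([0.5655, 0.1928]), array([0.1925, 0.3423]), 84.76) [np.float64(0.1223), np.float64(0.1224), np.float64(0.1224)]
before bar (array([0.5535, 0.055 ]), array([0.0106, 0.1563]), 84.92) [0.5516 0.0548 0.1222]
now lid (array([0.5651, 0.1928]), array([0.1927, 0.3434]), 84.76) [np.float64(0.1225), np.float64(0.1226), np.float64(0.1224)]
now bar (array([0.5536, 0.0551]), array([0.0101, 0.1563]), 84.69) [0.5527 0.0548 0.1219]
```

View pics/top5.png

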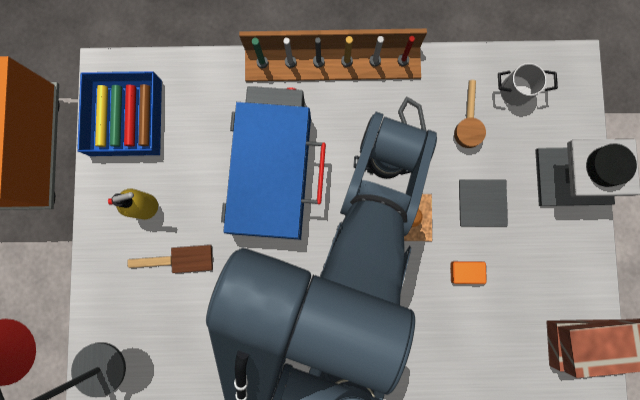

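The lid (268,170) and bar (322,173) measure the same as at the start, so the flap is fully shut. The plate is empty, the bystanders haven't moved, and the arm is clear of everything.

```bash
python3 -c "
from station import order
print(order.sign_off())"
```

```text
the job is handed in; nothing more can be done
None
```

The job is handed in: the amber vase is standing on the cork pad, the white vase is in the emptied kiln bay, and the flap was lowered by its handle to fully shut, at about 32 s of the 72 s allowed.

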